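# Feed a specimen box through the hatch flap

### The arm

A 6-joint arm with a two-finger parallel gripper is mounted at the origin on the work surface. World frame = base frame: x ahead of the robot, y to its left, z up, the work surface at z = 0. Lengths are in m, angles in rad, forces in N, time in s.
With the tool pointing down it reaches from about 0.35 to 0.875 m from the base axis. Payload 15.5 kg.
Tool frame: the origin (TCP) lies between the finger pads; the fingertips stand 19 mm ahead of it and the grasp point (between the pads) is the TCP; z points along the fingers, y is the direction in which the jaws open and shut (so a half turn about z gives the same grasp; the last joint's range is limited). The gripper opens to 85 mm and grips with 20 to 120 N. Pads are 22 mm wide; open, the fingers measure 114 mm over their backs; the gripper's body (76 mm by 85 mm) begins 54 mm behind the grasp point. The pads swing forward as they close: fully open they stand 13 mm farther back than shut.
Start: joints at [-1.292, 0.494, 1.345, -0, 1.302, -0.096], TCP at [0.228, -0.582, 0.25] pointing down, gripper open.
Joint ranges: [-2.91, 2.91], [-0.82, 2.16], [0.22, 2.67], [-1.22, 4.37], [0.12, 2.79], [-3.08, 3.08]. Speed limits (rad/s): [1.89, 1.89, 2.57, 3.01, 3.01, 3.01].

### API

Orientations are given as a unit quaternion [w, x, y, z].
In Python, from cell import arm, cams gives the robot as it stands. The module is installed in compiled form; this text tells all that it offers.
- The arm moves only by the tool step_arm, never from a script. Its argument "moves" is a list of rows, each a list of 3 entries, a list of its own where there are three numbers: the turn, a rotation vector about the tool's x, y, z in degrees, then the shift along the tool's x, y, z in mm, then the opening, from 0 (shut) to 1 (fully open). In form: [[[rx, ry, rz], [x, y, z], grip], ...]. A call has 1 to 8 rows; each row is the pose to reach, as a shift and turn from the pose commanded when the call began, along the tool's axes at that moment; what a row does not reach only later rows make up. A row lasts 1/10 s, in which the tool goes at most 50 mm and 8.59 degrees, less where a joint would pass 70% of its speed; a pose out of reach is approached as far as the arm can. A call with a gripper value outside its range is refused whole. The fingers move at their own pace and stop on an object; the grip force is fixed at half the most. Time passes only in rows, so rows that repeat a pose let the fingers close. It gives the time, the measured TCP pose, the force and the opening at its end, in the units of the state.
- arm.observe(): the state, without advancing time (a new reading comes with each control period).
- cams.get_image(name): name is "scene" or "top"; returns the picture (480x640x3 uint8, red, green, blue); there is no depth.
- cams.camera_info(name): a dict with "intrinsics" (3x3 intrinsics, pixels), "xyz" and "rotation" of the camera in the world. Camera axes: x right, y down, z forward; pixel columns grow to the right and rows downward; lengths in m; the calibration is good to about 2 mm. A picture is of the moment at which its call begins. camera_info takes no time and is no camera call.
- arm.close_job(): hands the job in, once; it reports no verdict.
Trained networks look in the newest picture that a camera, given by its name, has taken for a name from the list of things; names that differ only in an ending like _2 or _b are one class to them, and where a whole thing is asked for, a point or a joint stands for the part that bears it (a point fixed in the world has none). Each returns a list of dicts, best first, with "confidence" (0 to 1); they miss things now and then, are a little off and sometimes report something else, mostly with a low value. They report only what shows in the picture. A call takes as long as a camera call. They do not tell look-alikes from the thing itself.
- cams.search_frame(camera, thing): "extent" ([left, top, width, height] in pixels, round what is visible of it).
- cams.trace(camera, thing): "mask" (480x640 bool, what is visible of it) and "extent" ([left, top, width, height] in pixels, round what is visible of it).
The state is a dict: "t": time; "joint_positions": joint angles; "joint_vel": joint speeds; "effort": joint torques, N m; "position": TCP position; "ee_rot": TCP orientation; "contact_force": force on the tool from outside, world axes, zero at the start; "moment": the same for the moment, N m; "width": finger opening in m.
Only numpy, scipy, OpenCV 4.12 (cv2) and the standard library are available. Lean on these libraries where they do the work, as an engineer would, in place of code of your own. Each camera call takes 0.05 s, during which the arm holds its last target.

### The job

Push the blue specimen box across the white loading deck, in line with the hatch, and on through the hanging orange flap until it slides down to the bottom of the chute behind; then draw the hand back so that the flap swings fully shut. Only push the box, gently, with the fingers: do not grip it, lift it or turn it over. Leave the red box, the brown bottle and the tube rack where they stand.

Things in the scene. Friction and masses are not known exactly. Their poses are not given: they have to be found in the camera images.
- station: Fixed specimen intake station: white loading deck, clear shield with hatchway and flap, chute behind. Origin on the table under the closed flap, mid-width; +x is the feed direction (roughly away from the robot), y across, z up. Deck: level, 85 mm above the table, x -160 to +30 mm, y -170 to +170 mm, no rims. Nothing behind the shield (x over 6 mm) is higher than 105 mm above the table.
- deck_near (a point): Middle of the deck's near edge, on its surface (x = -160 mm, z = 85 mm in the station's frame; axes as the station's). Fingers may stand behind this edge or past the side edges.
- hatch (a point): Point on the deck (z = 85 mm) in the middle of the hatchway, under the closed flap; axes as the station's. The hatchway is 96 mm wide (y -48 to +48 mm) in a clear upright shield, 6 mm thick, that spans the deck at x = 0 up to 166 mm above the table. Two 22 mm tall flared guides lead to it: from y = +-70 mm at x = -43 mm to +-50 mm at x = -1 mm.
- hinge_rod (a point): Middle of the flap's hinge rod, 75 mm above the deck (x = 0, z = 160 mm), along the station's y; 12 mm diameter with its sleeve. It is the hatchway's only ceiling. The fingers must follow the box up to about 10 mm in under it: upright fingers stop against the rod, so lean the hand back, fingers pointing forward and down, 20 to 45 degrees from vertical.
- chute_edge (a point): Middle of the edge where the level deck ends, 30 mm behind the flap (z = 85 mm). Between flap and edge the deck runs between cheeks 96 mm apart. Beyond it a slippery chute slopes down at 34 degrees. A box pushed until its centre is a little past this edge tips over it and slides to the end stop by itself.
- chute_bottom (a point): Point on the chute's floor at its lower end, mid-width (x = +123, z = 22 mm in the station's frame); the upright end stop is at x = +132 mm.
- flap (a joint): Orange gravity flap, 90 mm wide, 71 mm from rod to lower edge, 4 mm thick, 50 g. 0 rad = hanging straight down, shut; grows as it is pushed inwards (station +x), to 1.45 at most; cannot swing towards the robot. No latch: it falls back by its own weight once nothing is under it. Lower edge 4 mm above the deck.
- flap_edge (a point): Middle of the flap's lower edge.
- blue_box: Closed blue specimen box with a white band and a blank paper label on top, loose, about 120 g: 64 mm long (its x), 58 mm wide (its y), 30 mm tall. Origin at the centre of its underside. It starts on the deck to the left or the right of the hatchway's line, centre about 88 to 112 mm before the flap, turned up to 0.25 rad from the station's axes.
- red_box: Red specimen box of the same size, on the other side of the deck; to be left alone. Origin at the centre of its underside.
- bottle: Brown glass bottle with white cap, 56 mm diameter, 130 mm tall, standing on the table beside the station; to be left alone. Origin at the centre of its underside.
- tube_rack: White rack of capped tubes, 130 x 60 mm, 109 mm tall, standing on the table on the other side of the station; to be left alone. Origin at the centre of its underside.
Things that resemble listed ones, but are neither listed nor needed, are in the scene too. Of the things that look like the blue_box, the middle-sized one is meant.

How it is judged:
By the outcome, as a careful person would: the job done as asked, in the order asked, and still so for the second after the job is handed in, with the robot touching nothing.
It also fails if it takes over 56 s, if anything falls off the work surface, if the arm or the gripper's body presses on something with over 40 N, if the wrist force passes 120 N, or if a joint passes its speed limit or range.

## Working session

There is one attempt and no reset: what is moved stays moved. The work goes in short steps, Python scripts to look and compute and a tool call to move; the robot and the scene stay as the last step left them, time stands still between calls to the robot, and variables do not carry over. Pictures are saved under pics/ and viewed, and the job is handed in when it is done.

Besides the shell and the picture viewer there is one more tool, called as a command line: name --argument value ..., lists and objects as JSON in quotes. step_arm: Moves the arm, as the interface text tells. Its arguments: {"type":"object","properties":{"moves":{"type":"array"}},"required":["moves"]}

```bash
mkdir -p pics
python3 - <<'E'
from cell import arm,cams
import cv2
for n in("scene","top"):
    im=cams.get_image(n); cv2.imwrite(f"pics/{n}0.png",im[:,:,::-1])
    i=cams.camera_info(n); print(n,i)
    for th in("blue_box","red_box","flap","station","bottle","tube_rack"):
        print(th,[(d['extent'],round(d['confidence'],2)) for d in cams.search_frame(n,th)])
print(arm.observe())
E
```

```text
scene {'intrinsics': array([[590.40304502,   0.        , 323.80772788],
       [  0.        , 590.40304502, 230.34652832],
       [  0.        ,   0.        ,   1.        ]]), 'xyz': array([ 1.35223391, -0.21209911,  1.08460075]), 'rotation': array([-0.28304258,  0.75310228,  0.5600001 , -0.19779723])}
blue_box [([291.7, 167.2, 44.1, 35.8], 0.71), ([313.3, 195.2, 27.4, 32.2], 0.68), ([352.2, 179.8, 23.0, 23.3], 0.63)]
red_box [([240.3, 218.9, 32.0, 34.0], 0.89)]
flap [([290.0, 231.5, 40.1, 35.4], 0.79), ([212.5, 188.7, 169.0, 153.8], 0.71)]
station [([208.8, 190.2, 178.1, 153.8], 0.63)]
bottle [([383.3, 186.1, 22.1, 49.8], 0.59)]
tube_rack [([173.4, 287.8, 47.0, 82.4], 0.57)]
top {'intrinsics': array([[572.50649612,   0.        , 321.47308832],
       [  0.        , 572.50649612, 243.23021026],
       [  0.        ,   0.        ,   1.        ]]), 'xyz': array([0.44121423, 0.01566554, 1.21971841]), 'rotation': array([-0.05173107,  0.71049208, -0.70078705,  0.0377149 ])}
blue_box [([225.0, 332.4, 24.1, 24.6], 0.92), ([265.7, 336.1, 60.6, 60.4], 0.91), ([287.3, 271.5, 28.8, 36.7], 0.67)
[... 234 characters left out ...]
0.7, 'joint_positions': array([-1.29249375e+00,  4.93569815e-01,  1.34551894e+00, -1.02472607e-05,
        1.30251209e+00, -9.54889668e-02]), 'joint_vel': array([-1.01357064e-03,  9.54864933e-05,  3.74354187e-04, -1.68869835e-03,
        1.11221003e-04,  1.16552073e-03]), 'effort': array([-6.79962304e-04, -8.81860185e+01, -3.84219933e+01, -3.88561539e-04,
        8.35650644e-04, -6.94280789e-05]), 'position': array([ 0.22822037, -0.58182878,  0.25028932]), 'ee_rot': array([-3.62365357e-06,  9.82585511e-01,  1.85810960e-01, -5.29320082e-06]), 'contact_force': array([-0.47708661, -0.29078726,  0.18935413]), 'moment': array([-0.01862135,  0.01050313, -0.03984168]), 'width': 0.08521905262642133}
```

View pics/scene0.png

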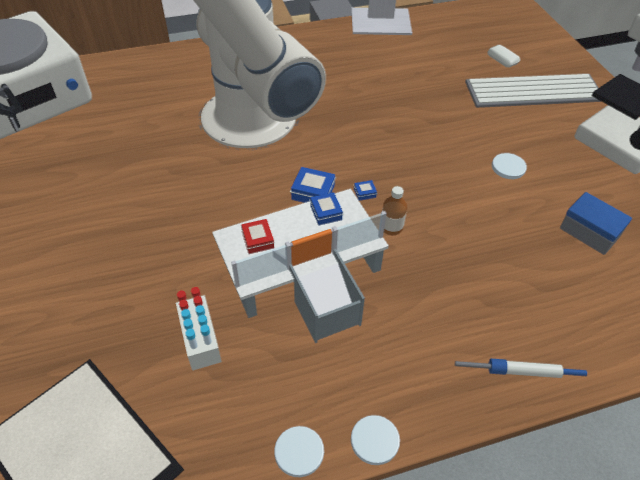

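View pics/top0.png

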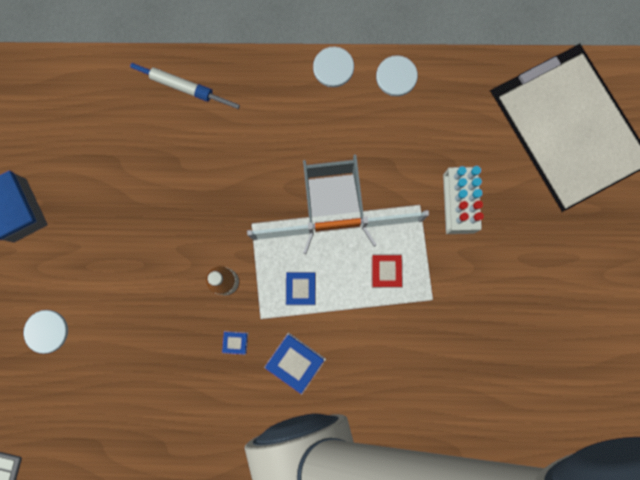

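```bash
python3 -c "
import cv2
a=cv2.imread('pics/top0.png')[150:410,190:500]
cv2.imwrite('pics/crop0.png',cv2.resize(a,None,fx=2.3,fy=2.3,interpolation=cv2.INTER_CUBIC))"
```

```text
(no output)
```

View pics/crop0.png

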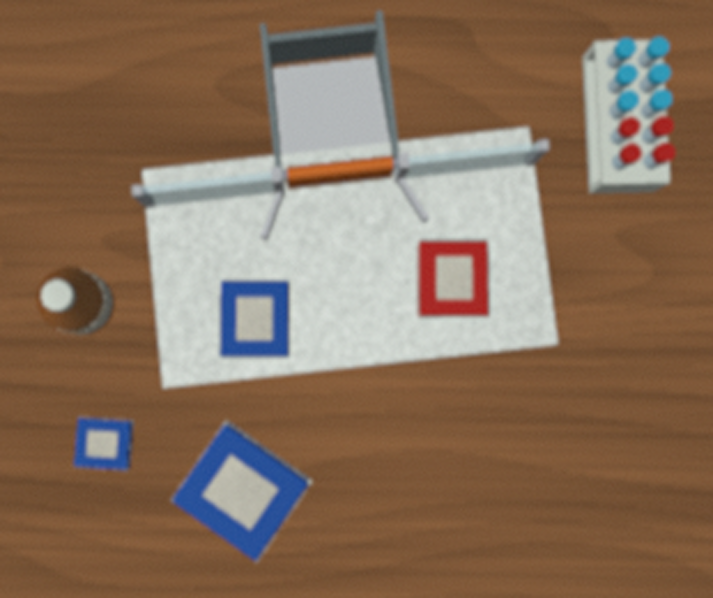

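The blue look-alikes in the top view are a small one at (235,343) on the table, a large one at (295,364) on the table, and one at (300,288) on the deck. The deck one is middle-sized and stands where the description says, and the crop confirms it. The red box is at (387,271), the flap at (338,224).

```bash
cat > h.py <<'E'
import numpy as np,cv2
from scipy.spatial.transform import Rotation as R
from cell import arm,cams
def q2R(q): return R.from_quat([q[1],q[2],q[3],q[0]])
def ray(n,uv,z):
    i=cams.camera_info(n);K=i['intrinsics'];Rm=q2R(i['rotation']).as_matrix()
    uv=np.atleast_2d(uv).astype(float)
    d=np.c_[(uv[:,0]-K[0,2])/K[0,0],(uv[:,1]-K[1,2])/K[1,1],np.ones(len(uv))]@Rm.T
    c=np.array(i['xyz']);s=(z-c[2])/d[:,2]
    return c+s[:,None]*d
def proj(n,P):
    i=cams.camera_info(n);K=i['intrinsics'];Rm=q2R(i['rotation']).as_matrix()
    p=(np.atleast_2d(P)-np.array(i['xyz']))@Rm@K.T
    return p[:,:2]/p[:,2:]
def rectpts(cx,cy,a,l,w):
    c,s=np.cos(a),np.sin(a)
    return np.array([[cx+c*x-s*y,cy+s*x+c*y] for x,y in[(l/2,w/2),(l/2,-w/2),(-l/2,-w/2),(-l/2,w/2)]])
def color_rect(im,col,win,zt):
    hsv=cv2.cvtColor(im,cv2.COLOR_RGB2HSV)
    if col=='blue': m=cv2.inRange(hsv,(100,120,50),(130,255,255))
    else: m=cv2.inRange(hsv,(0,130,60),(8,255,255))|cv2.inRange(hsv,(170,130,60),(180,255,255))
    k=np.zeros_like(m);x,y,w,h=win;k[y:y+h,x:x+w]=m[y:y+h,x:x+w]
    cs,_=cv2.findContours(k,cv2.RETR_EXTERNAL,cv2.CHAIN_APPROX_NONE)
    c=max(cs,key=cv2.contourArea)[:,0,:]
    W=ray('top',c,zt)[:,:2]
    return cv2.minAreaRect((W*1000).astype(np.float32)),c.mean(0)
E
python3 - <<'E'
from h import *
g=cv2.cvtColor(cv2.imread('pics/top0.png'),cv2.COLOR_BGR2GRAY)
p=np.array([[260.9,318.7],[432.2,300],[420.4,205.2],[251.7,223.5]],np.float32).reshape(-1,1,2)
q=cv2.cornerSubPix(g,p.copy(),(4,4),(-1,-1),(3,50,.01)).reshape(-1,2); print(q)
W=ray('top',q,.085)[:,:2]; print(W)
S=np.array([[-.16,.17],[-.16,-.17],[.03,-.17],[.03,.17]])
a=S-S.mean(0);b=W-W.mean(0)
th=np.arctan2((a[:,0]*b[:,1]-a[:,1]*b[:,0]).sum(),(a*b).sum())
Rm=np.array([[np.cos(th),-np.sin(th)],[np.sin(th),np.cos(th)]])
o=W.mean(0)-Rm@S.mean(0)
print('station',o,th,'resid mm',(W-(S@Rm.T+o))*1000)
im=cv2.imread('pics/top0.png')[:,:,::-1].copy()
for c,win in(('blue',(280,265,45,50)),('red',(365,245,45,50))):
    r,_=color_rect(im,c,win,.115); s=Rm.T@(np.array(r[0])/1000-o)
    print(c,r,'station mm',s*1000,'yaw rel',r[2]-np.degrees(th))
np.savez('st.npz',o=o,th=th,Rm=Rm)
i=arm.observe(); print(q2R(i['ee_rot']).as_matrix().round(3))
# check via scene cam
f=lambda x,y,z:np.r_[o+Rm@np.array([x,y]),z]
im2=cv2.imread('pics/scene0.png')
pts=[f(x,y,.085) for x,y in S]+[f(0,.048,.16),f(0,-.048,.16),f(.132,0,.022),f(0,0,.085)]
for u in proj('scene',pts): cv2.circle(im2,tuple(int(v) for v in u.round()),1,(0,255,0),-1)
cv2.imwrite('pics/chk.png',cv2.resize(im2[150:350,160:420],None,fx=3,fy=3))
E
```

```text
[[260.3461  318.36978]
 [432.10504 299.2484 ]
 [419.43106 204.74452]
 [251.26439 223.41463]]
[[ 0.4348061   0.15745954]
 [ 0.47716566 -0.17996588]
 [ 0.66588676 -0.15636768]
 [ 0.62389576  0.18116362]]
station [0.61493642 0.00863633] 0.12438100685250811 resid mm [[-0.2760857  -0.0138004 ]
 [-0.097108   -0.06583709]
 [ 0.09180401 -0.03914176]
 [ 0.28138969  0.11877925]]
blue ((494.2655029296875, 78.63601684570312), (57.7501220703125, 53.862144470214844), 0.8321292400360107) station mm [-111.0544926    84.42940959] yaw rel -6.294377504200475
red ((530.2849731445312, -88.62845611572266), (60.439353942871094, 54.033443450927734), 0.2060859352350235) station mm [-96.06420724 -86.01148191] yaw rel -6.920420809001462
[[ 0.931  0.365 -0.   ]
 [ 0.365 -0.931  0.   ]
 [-0.    -0.    -1.   ]]
```

View pics/chk.png

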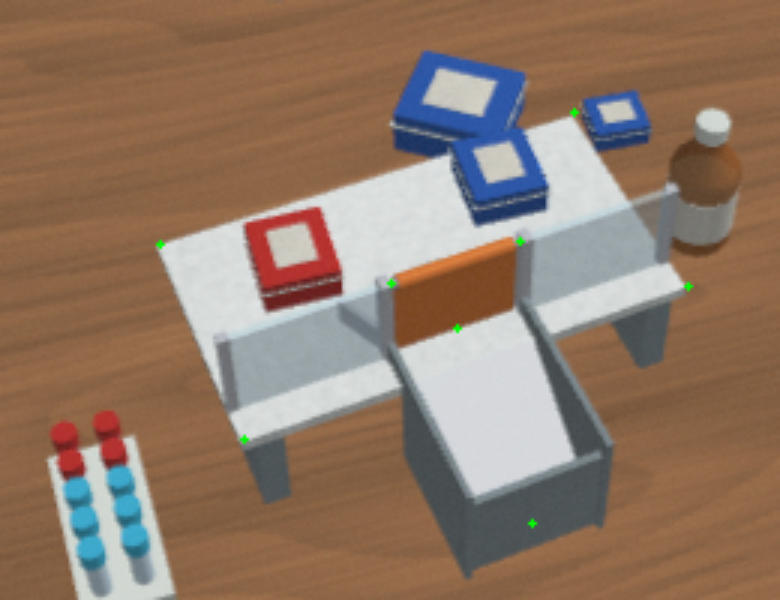

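```bash
cat >> h.py <<'E'
_s=np.load('st.npz') 
o,th,Rm=_s['o'],float(_s['th']),_s['Rm']
def w(x,y,z): return np.r_[o+Rm@np.array([x,y])/1000,z/1000]
def st(P): return np.r_[Rm.T@(np.array(P[:2])-o)*1000,P[2]*1000]
def goal(x,y,z,yaw,lean=0,frm=None):
    """TCP goal in station mm; yaw deg of tool x in station; lean deg; prints turn & shift in tool axes"""
    i=arm.observe(); R0=q2R(i['ee_rot']); p0=i['position']
    G=R.from_euler('z',th)*R.from_euler('z',yaw,degrees=True)*R.from_matrix(np.diag([1,-1,-1]))*R.from_euler('y',lean,degrees=True)
    t=(R0.inv()*G).as_rotvec(degrees=True); s=R0.inv().apply(w(x,y,z)-p0)*1000
    print('turn',t.round(1),'shift',s.round(1))
def stat():
    i=arm.observe();Rr=q2R(i['ee_rot']).as_matrix()
    print('t',round(i['t'],2),'st',st(i['position']).round(1),'z',(Rm.T@Rr[:2,2]).round(3),'x',(Rm.T@Rr[:2,0]).round(3),'F',i['contact_force'].round(1),'wid',round(i['width'],4),'j',i['joint_positions'].round(2))
E
python3 - <<'E'
from h import *
print('bottle',st(ray('top',[[218,279]],.13)[0]),st(ray('top',[[228,283]],.0)[0]))
print('big',st(ray('top',[[295,364]],.04)[0]),'rack',st(ray('top',[[463,200]],.05)[0]))
stat(); goal(-111,150,250,90); goal(-111,150,112,90)
E
```

```text
bottle [-77.63031089 237.86301947 130.        ] [-77.31284737 242.27012225   0.        ]
big [-258.70946237  114.49781339   40.        ] rack [  36.05577034 -266.82217067   50.        ]
t 0.7 st [-457.  -537.9  250.3] z [-0.  0.] x [0.969 0.247] F [-0.5 -0.3  0.2] wid 0.0852 j [-1.29  0.49  1.35 -0.    1.3  -0.1 ]
turn [ -0.    0.  -75.7] shift [ 5.051e+02 -5.812e+02  3.000e-01]
turn [ -0.    0.  -75.7] shift [ 505.1 -581.2  138.3]
```

step_arm --moves '[[[0,0,-75.7],[505,-581,0],0.4],[[0,0,-75.7],[505,-581,0],0.4],[[0,0,-75.7],[505,-581,0],0.4],[[0,0,-75.7],[505,-581,0],0.4],[[0,0,-75.7],[505,-581,0],0.4],[[0,0,-75.7],[505,-581,0],0.4],[[0,0,-75.7],[505,-581,0],0.4],[[0,0,-75.7],[505,-581,0],0.4]]'

```text
t: 1.5
position: [0.3626, -0.2032, 0.2505]
ee_rot: [0.0, 0.704, 0.71, 0.0]
contact_force: [1.2, -0.9, -0.8]
width: 0.034
```

```bash
python3 -c "
from h import *
stat(); goal(-111,150,250,90)"
```

```text
t 1.5 st [-276.7 -178.9  250.5] z [ 0.001 -0.   ] x [0.115 0.993] F [ 1.2 -0.9 -0.8] wid 0.034 j [-0.65  0.2   1.83  0.    1.11 -0.66]
turn [ 0.   0.  -6.6] shift [345.8 126.6   0.5]
```

step_arm --moves '[[[0,0,-6.6],[346,127,0],0.4],[[0,0,-6.6],[346,127,0],0.4],[[0,0,-6.6],[346,127,0],0.4],[[0,0,-6.6],[346,127,0],0.4],[[0,0,-6.6],[346,127,0],0.4],[[0,0,-6.6],[346,127,0],0.4],[[0,0,-6.6],[346,127,0],0.4],[[0,0,-6.6],[346,127,0],0.4]]'

```text
t: 2.3
position: [0.4893, 0.1452, 0.2504]
ee_rot: [0.0, 0.663, 0.749, 0.001]
contact_force: [-0.3, -0.1, -0.4]
width: 0.0342
```

```bash
python3 -c "
from h import *
stat(); goal(-111,150,112,90)
cv2.imwrite('pics/s1.png',cams.get_image('scene')[:,:,::-1])"
```

```text
t 2.3 st [-107.7  151.1  250.4] z [0.001 0.001] x [0.004 1.   ] F [-0.3 -0.1 -0.4] wid 0.0342 j [0.17 0.33 1.62 0.   1.18 0.05]
turn [ 0.1 -0.  -0.2] shift [ -1.2  -3.4 138.4]
```

View pics/s1.png

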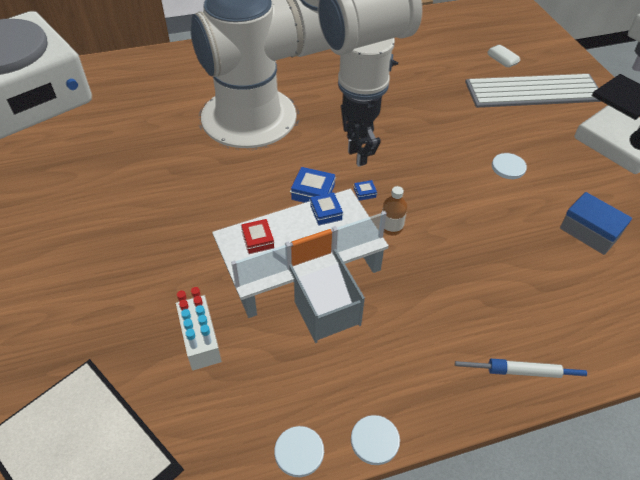

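The hand is above the deck's left side, over the open space between box and bottle. I'll descend there.

step_arm --moves '[[[0,0,0],[-1,-3,40],0.4],[[0,0,0],[-1,-3,80],0.4],[[0,0,0],[-1,-3,115],0.4],[[0,0,0],[-1,-3,130],0.4],[[0,0,0],[-1,-3,136],0.4],[[0,0,0],[-1,-3,136],0.4]]'

```text
t: 2.95
position: [0.4853, 0.14, 0.1141]
ee_rot: [-0.0, 0.664, 0.748, -0.0]
contact_force: [0.0, -0.0, -0.4]
width: 0.0341
```

```bash
python3 -c "
from h import *
stat(); goal(-111,42,112,90)
a=cams.get_image('scene')[:,:,::-1][120:300,200:440]
cv2.imwrite('pics/s2.png',cv2.resize(a,None,fx=3,fy=3))"
```

```text
t 2.95 st [-112.3  146.4  114.1] z [-0.001 -0.   ] x [0.006 1.   ] F [ 0.  -0.  -0.4] wid 0.0341 j [0.16 0.52 1.79 0.   0.84 0.04]
turn [-0.   0.  -0.4] shift [-104.4    2.     2.1]
```

View pics/s2.png

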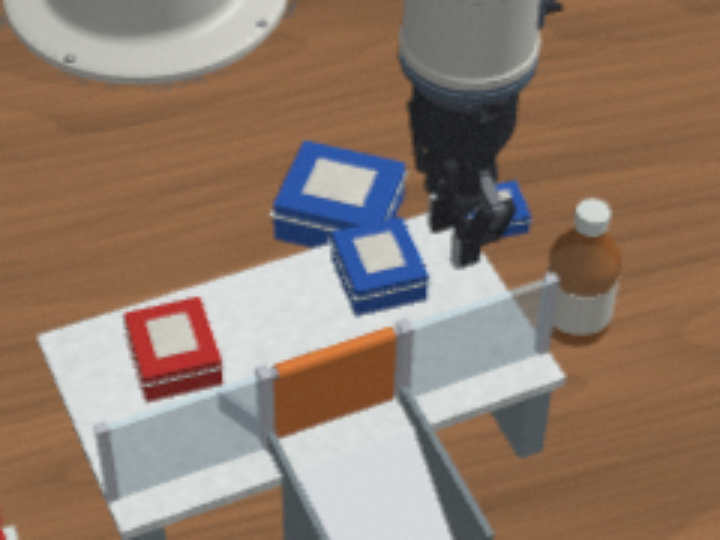

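Fingertips stand on the box's left, clear of it. Now I'll push it towards the hatch line, gently.

step_arm --moves '[[[0,0,0],[-8,1,2],0.4],[[0,0,0],[-14,1,2],0.4],[[0,0,0],[-19,1,2],0.4],[[0,0,0],[-24,1,2],0.4],[[0,0,0],[-29,1,2],0.4],[[0,0,0],[-34,1,2],0.4],[[0,0,0],[-39,1,2],0.4],[[0,0,0],[-44,1,2],0.4]]'

```text
t: 3.8
position: [0.4917, 0.0961, 0.1123]
ee_rot: [0.0, 0.664, 0.748, 0.0]
contact_force: [-0.7, 1.4, 1.2]
width: 0.0339
```

```bash
python3 -c "
from h import *
stat(); goal(-111,42,112,90)
a=cams.get_image('scene')[:,:,::-1][120:300,200:440]
cv2.imwrite('pics/s3.png',cv2.resize(a,None,fx=3,fy=3))
a=cams.get_image('top')[:,:,::-1][180:360,200:440]
cv2.imwrite('pics/t3.png',cv2.resize(a,None,fx=3,fy=3))"
```

```text
t 3.8 st [-111.5  102.1  112.3] z [0. 0.] x [0.006 1.   ] F [-0.7  1.4  1.2] wid 0.0339 j [ 0.07  0.52  1.8   0.    0.83 -0.04]
turn [ 0.  -0.  -0.4] shift [-60.1   0.8   0.3]
```

View pics/s3.png

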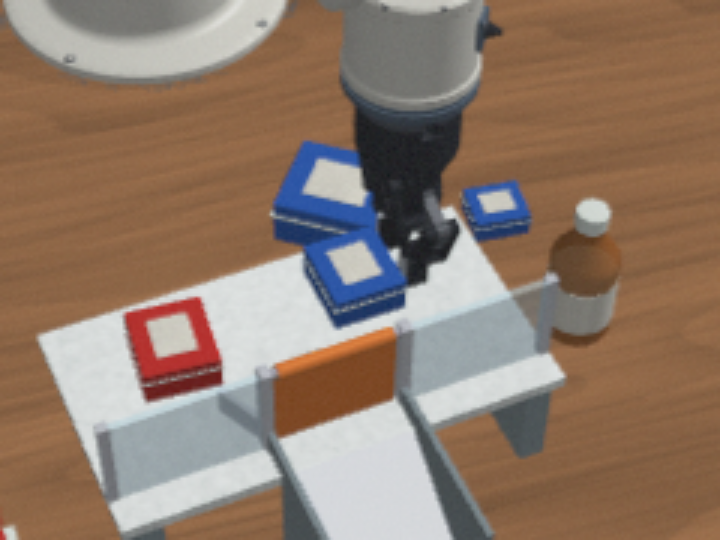

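View pics/t3.png

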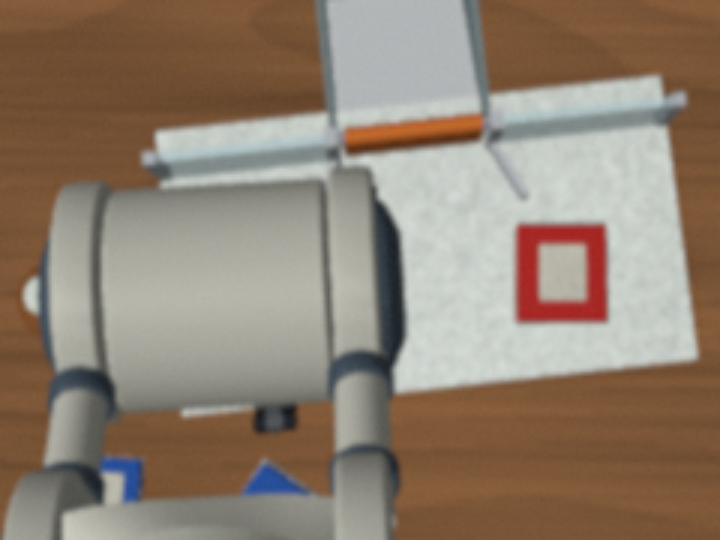

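step_arm --moves '[[[0,0,0],[-6,1,0],0.4],[[0,0,0],[-12,1,0],0.4],[[0,0,0],[-18,1,0],0.4],[[0,0,0],[-24,1,0],0.4],[[0,0,0],[-30,1,0],0.4],[[0,0,0],[-36,1,0],0.4],[[0,0,0],[-42,1,0],0.4],[[0,0,0],[-46,1,0],0.4]]'

```text
t: 4.7
position: [0.498, 0.0504, 0.1123]
ee_rot: [-0.0, 0.664, 0.748, -0.0]
contact_force: [0.1, 0.6, 0.1]
width: 0.0341
```

```bash
python3 -c "
from h import *
stat(); goal(-111,42,112,90)
a=cams.get_image('scene')[:,:,::-1][120:300,200:440]
cv2.imwrite('pics/s4.png',cv2.resize(a,None,fx=3,fy=3))"
```

```text
t 4.7 st [-110.8   55.9  112.3] z [-0.  0.] x [0.006 1.   ] F [0.1 0.6 0.1] wid 0.0341 j [-0.02  0.52  1.8  -0.    0.83 -0.14]
turn [-0.  -0.  -0.4] shift [-13.9  -0.1   0.3]
```

View pics/s4.png

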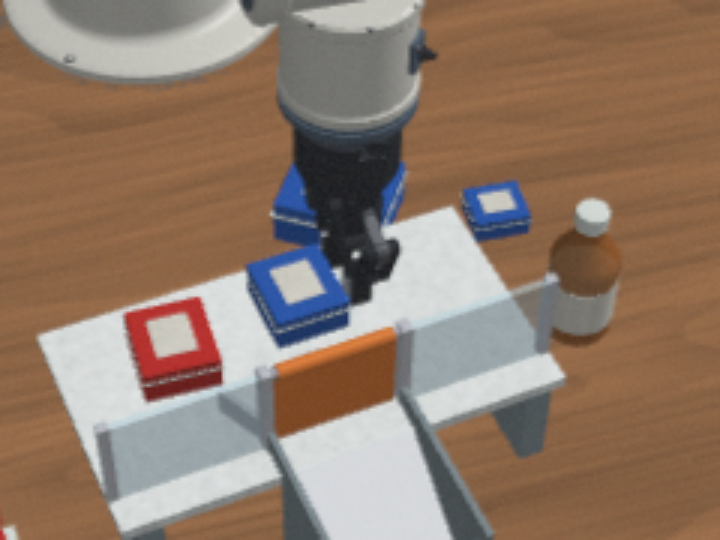

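```bash
python3 -c "
from h import *
c=np.array([[247,265],[315,245],[350,297],[275,325]])/3+[200,120]
P=np.array([st(p) for p in ray('scene',c,.115)]);print(P.round(1),P.mean(0))
c=np.array([[268,270],[307,260],[328,290],[287,306]])/3+[200,120]
P=np.array([st(p) for p in ray('scene',c,.115)]);print(P.round(1),P.mean(0))"
```

```text
[[-135.4  -12.9  115. ]
 [-134.2   41.3  115. ]
 [ -76.3   44.4  115. ]
 [ -73.   -16.1  115. ]] [-104.75795971   14.17966686  115.        ]
[[-124.7   -0.5  115. ]
 [-122.5   29.9  115. ]
 [ -88.9   32.4  115. ]
 [ -86.4   -1.2  115. ]] [-105.64095939   15.12522955  115.        ]
```

step_arm --moves '[[[0,0,0],[-5,0,0],0.4],[[0,0,0],[-10,0,0],0.4],[[0,0,0],[-14,0,0],0.4],[[0,0,0],[-15,0,0],0.4],[[0,0,0],[-15,0,0],0.4],[[0,0,0],[5,0,0],0.4],[[0,0,0],[40,0,0],0.4],[[0,0,0],[40,0,-30],0.4]]'

```text
t: 5.55
position: [0.491, 0.0932, 0.1402]
ee_rot: [-0.002, 0.663, 0.748, -0.002]
contact_force: [0.4, -0.2, -0.4]
width: 0.0343
```

```bash
python3 -c "
from h import *
stat(); goal(-190,80,220,90); goal(-215,0,220,0)"
```

```text
t 5.55 st [-112.5   99.3  140.2] z [-0.006  0.001] x [0.004 1.   ] F [ 0.4 -0.2 -0.4] wid 0.0343 j [ 0.07  0.47  1.77  0.    0.9  -0.05]
turn [-0.3 -0.  -0.3] shift [-19.5 -77.8 -79.4]
turn [-0.3  0.2 89.7] shift [ -99.6 -102.5  -79.3]
```

step_arm --moves '[[[0,0,0],[0,0,-40],0.4],[[0,0,0],[0,0,-80],0.4],[[0,0,89.7],[-60,-60,-80],0.4],[[0,0,89.7],[-100,-102,-80],0.4],[[0,0,89.7],[-100,-102,-80],0.4],[[0,0,89.7],[-100,-102,-80],0.4],[[0,0,89.7],[-100,-102,-80],0.4],[[0,0,89.7],[-100,-102,-80],0.4]]'

```text
t: 6.35
position: [0.4036, -0.0209, 0.2224]
ee_rot: [0.0, 0.925, 0.381, 0.0]
contact_force: [-0.0, -0.2, -0.3]
width: 0.0343
```

```bash
python3 -c "
from h import *
stat(); goal(-215,0,220,0,25)
for n in('top','scene'):
  a=cams.get_image(n); cv2.imwrite(f'pics/{n}5.png',a[:,:,::-1])"
```

```text
t 6.35 st [-213.4   -3.1  222.4] z [ 0. -0.] x [0.791 0.611] F [-0.  -0.2 -0.3] wid 0.0343 j [-0.2   0.22  1.89 -0.    1.03  0.59]
turn [-8.2 24.1 37.1] shift [ 0.6 -3.5  2.4]
```

View pics/top5.png

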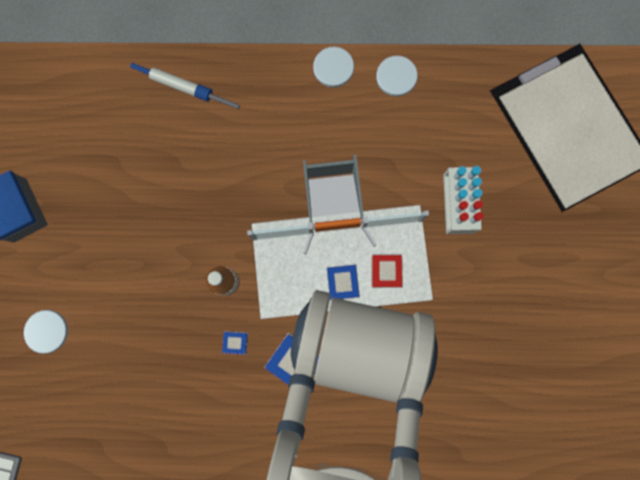

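View pics/scene5.png

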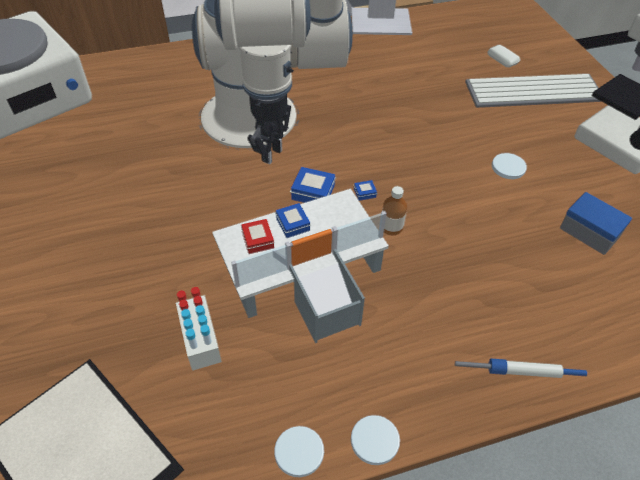

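```bash
python3 -c "
from h import *
im=cv2.imread('pics/top5.png')[:,:,::-1].copy()
for c,win in(('blue',(322,258,41,44)),('red',(365,245,45,50))):
  r,_=color_rect(im,c,win,.115);print(c,st([r[0][0]/1e3,r[0][1]/1e3,0]),r[1],r[2]-np.degrees(th))
"
```

```text
blue [-108.68855012    1.60017641    0.        ] (60.93954849243164, 54.62807846069336) -0.6351713522381948
red [-96.06495025 -86.01742471   0.        ] (60.439353942871094, 54.0453987121582) -6.920420809001462
```

step_arm --moves '[[[0,0,38],[0,0,0],0.35],[[0,0,38],[0,0,0],0.35],[[0,0,38],[0,0,0],0.35],[[0,0,38],[0,0,0],0.35],[[0,0,38],[0,0,0],0.35],[[0,0,38],[0,0,0],0.35]]'

```text
t: 7.05
position: [0.4038, -0.0205, 0.2223]
ee_rot: [0.0, 0.998, 0.065, -0.0]
contact_force: [0.1, 0.1, 0.1]
width: 0.0299
```

```bash
python3 -c "
from h import *
stat()
for L in (20,25,30): goal(-205,0,160,0,L)
"
```

```text
t 7.05 st [-213.2   -2.8  222.3] z [-0. -0.] x [1.    0.005] F [0.1 0.1 0.1] wid 0.0299 j [-0.2   0.22  1.89 -0.    1.03  1.24]
turn [-0.1 20.   0.3] shift [ 8.2 -2.7 62.3]
turn [-0.1 25.   0.3] shift [ 8.2 -2.7 62.3]
turn [-0.1 30.   0.3] shift [ 8.2 -2.7 62.3]
```

step_arm --moves '[[[0,28,0],[8,-2,0],0.35],[[0,28,0],[8,-2,20],0.35],[[0,28,0],[8,-2,40],0.35],[[0,28,0],[8,-2,60],0.35],[[0,28,0],[8,-2,60],0.35]]'

```text
t: 7.55
position: [0.4206, 0.0, 0.1782]
ee_rot: [-0.04, 0.97, 0.076, 0.226]
contact_force: [1.5, 1.2, 0.1]
width: 0.0297
```

```bash
python3 -c "
from h import *
stat()
goal(-190,1.5,112,0,28)
"
```

```text
t 7.55 st [-193.9   15.6  178.2] z [0.443 0.058] x [0.896 0.019] F [1.5 1.2 0.1] wid 0.0297 j [-0.33  0.23  2.25  0.77  0.36  0.39]
turn [-3.3  1.6  1. ] shift [-26.2  17.1  60.1]
```

```bash
python3 -c "
from h import *
goal(-195,1.5,180,0,5)
"
```

```text
turn [ -3.1 -21.3   1.7] shift [-0.4 13.9 -3. ]
```

step_arm --moves '[[[-3.1,-21.3,1.7],[0,14,-3],0.35],[[-3.1,-21.3,1.7],[0,14,-3],0.35],[[-3.1,-21.3,1.7],[0,14,-3],0.35],[[-3.1,-21.3,1.7],[0,14,-3],0.35],[[-3.1,-21.3,1.7],[0,14,-3],0.35]]'

```text
t: 8.05
position: [0.4244, -0.0142, 0.1811]
ee_rot: [-0.003, 0.997, 0.062, 0.043]
contact_force: [0.5, 0.0, -0.7]
width: 0.0301
```

```bash
python3 -c "
from h import *
stat()
goal(-190,1.5,114,0,5)
"
```

```text
t 8.05 st [-191.9    1.   181.1] z [ 0.086 -0.   ] x [ 0.996 -0.   ] F [ 0.5  0.  -0.7] wid 0.0301 j [-0.19  0.29  1.96  0.04  0.81  1.23]
turn [ 0.   0.1 -0. ] shift [-3.9 -0.5 67. ]
```

step_arm --moves '[[[0,0,0],[-4,-0.5,20],0.35],[[0,0,0],[-4,-0.5,40],0.35],[[0,0,0],[-4,-0.5,60],0.35],[[0,0,0],[-4,-0.5,67],0.35],[[0,0,0],[-4,-0.5,67],0.35]]'

```text
t: 8.55
position: [0.4227, -0.0128, 0.1127]
ee_rot: [-0.005, 0.997, 0.061, 0.043]
contact_force: [-0.5, -0.1, 1.0]
width: 0.0299
```

```bash
python3 -c "
from h import *
stat()
goal(-155,1,114,0,5);goal(-125,1,114,0,10);goal(-115,1,114,0,16)
"
```

```text
t 8.55 st [-193.4    2.6  112.7] z [0.086 0.004] x [ 0.996 -0.003] F [-0.5 -0.1  1. ] wid 0.0299 j [-0.2   0.42  2.05  0.05  0.6   1.21]
turn [-0.2  0.1 -0.2] shift [38.4  1.4  2. ]
turn [-0.2  5.1 -0.2] shift [68.3  1.4  4.6]
turn [-0.2 11.1 -0.2] shift [78.2  1.3  5.5]
```

step_arm --moves '[[[0,0,0],[15,1.5,1],0.35],[[0,0,0],[27,1.5,2],0.35],[[0,0,0],[35,1.5,2.5],0.35],[[0,0,0],[41,1.5,3],0.35],[[0,1,0],[47,1.5,3.5],0.35],[[0,2,0],[53,1.5,4],0.35],[[0,3,0],[59,1.5,4.5],0.35],[[0,4,0],[65,1.5,5],0.35]]'

```text
t: 9.35
position: [0.4887, -0.0068, 0.1139]
ee_rot: [-0.006, 0.995, 0.059, 0.078]
contact_force: [0.3, -1.1, -0.2]
width: 0.0301
```

```bash
python3 -c "
from h import *
stat()
goal(-85,1,114,0,20)
a=cams.get_image('scene')[:,:,::-1][120:300,200:440]
cv2.imwrite('pics/s6.png',cv2.resize(a,None,fx=3,fy=3))"
```

```text
t 9.35 st [-127.2    0.4  113.9] z [0.157 0.002] x [ 0.988 -0.006] F [ 0.3 -1.1 -0.2] wid 0.0301 j [-0.17  0.46  1.95  0.09  0.58  1.22]
turn [-0.1 11.  -0.3] shift [41.7 -0.9  6.6]
```

View pics/s6.png

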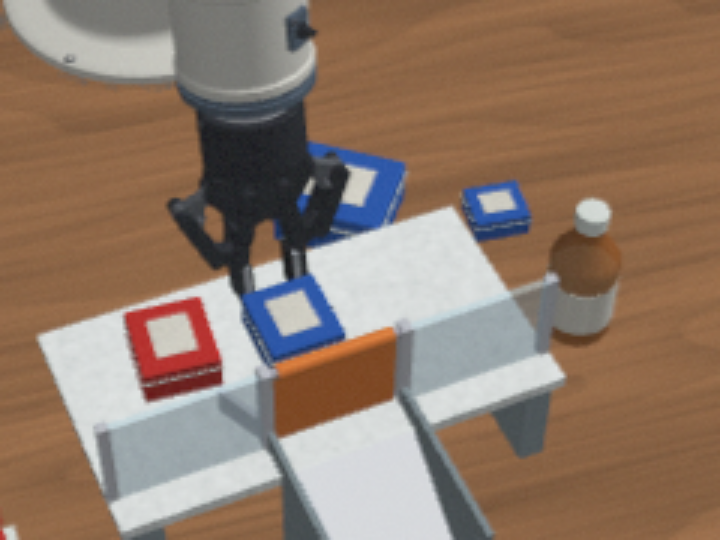

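Box is squarely in line ahead of the fingers, with the red box untouched. Continuing, leaning back as it goes.

step_arm --moves '[[[0,1.5,0],[6,0,1],0.35],[[0,3,0],[12,0,2],0.35],[[0,4.5,0],[18,0,3],0.35],[[0,6,0],[24,-0.5,4],0.35],[[0,7.5,0],[30,-0.5,5],0.35],[[0,9,0],[36,-1,6],0.35],[[0,11,0],[42,-1,6.5],0.35],[[0,12,0],[47,-1,7],0.35]]'

```text
t: 10.2
position: [0.5354, -0.0003, 0.1142]
ee_rot: [-0.012, 0.982, 0.058, 0.182]
contact_force: [-1.3, 0.2, -0.2]
width: 0.0297
```

```bash
python3 -c "
from h import *
stat()
goal(-40,0,114,0,30)
a=cams.get_image('scene')[:,:,::-1][120:300,200:440]
cv2.imwrite('pics/s7.png',cv2.resize(a,None,fx=3,fy=3))"
```

```text
t 10.2 st [-80.    1.  114.2] z [0.358 0.001] x [ 0.934 -0.006] F [-1.3  0.2 -0.2] wid 0.0297 j [-0.18  0.48  2.    0.34  0.33  0.97]
turn [-0.   9.  -0.4] shift [37.3  0.8 14.6]
```

View pics/s7.png

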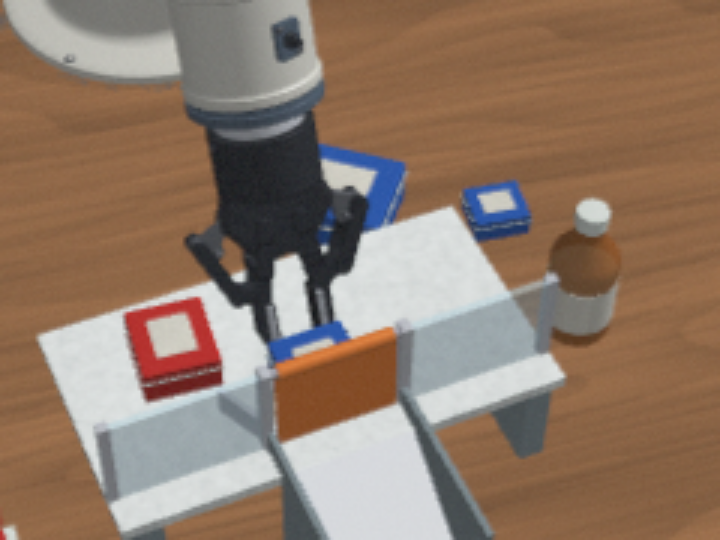

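step_arm --moves '[[[0,0,0],[5,0,2],0.35],[[0,0,0],[10,0,4],0.35],[[0,0,0],[15,0,6],0.35],[[0,1,0],[20,0.5,8],0.35],[[0,2,0],[25,0.5,10],0.35],[[0,3,0],[30,0.5,12],0.35],[[0,4,0],[35,0.5,14],0.35],[[0,5,0],[40,0.5,15.5],0.35]]'

```text
t: 11.05
position: [0.5789, 0.0045, 0.1142]
ee_rot: [-0.015, 0.973, 0.058, 0.224]
contact_force: [0.2, 1.3, 0.6]
width: 0.0301
```

```bash
python3 -c "
from h import *
stat()
goal(-20,0,114,0,29);goal(-8,0,114,0,29)
a=cams.get_image('scene')[:,:,::-1][120:300,200:440]
cv2.imwrite('pics/s8.png',cv2.resize(a,None,fx=3,fy=3))"
```

```text
t 11.05 st [-36.3   0.4 114.2] z [0.438 0.   ] x [ 0.899 -0.006] F [0.2 1.3 0.6] wid 0.0301 j [-0.16  0.52  1.97  0.52  0.25  0.81]
turn [-0.   3.  -0.3] shift [14.6  0.3  7.3]
turn [-0.   3.  -0.3] shift [25.4  0.2 12.6]
```

View pics/s8.png

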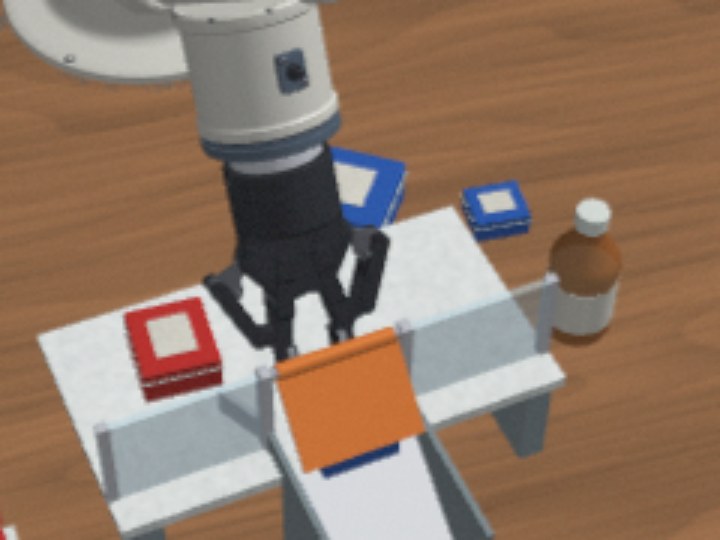

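step_arm --moves '[[[0,0.5,0],[4.5,0,2.2],0.35],[[0,1,0],[9,0,4.4],0.35],[[0,1.5,0],[13.5,0,6.6],0.35],[[0,2,0],[18,0,8.8],0.35],[[0,2,0],[20,0,9.8],0.35],[[0,2,0],[20,0,9.8],0.35]]'

```text
t: 11.7
position: [0.6008, 0.007, 0.1142]
ee_rot: [-0.016, 0.969, 0.057, 0.241]
contact_force: [-0.4, -0.7, 0.6]
width: 0.0297
```

```bash
python3 -c "
from h import *
stat()
goal(-8,0,114,0,29);goal(-60,0,118,0,25)
a=cams.get_image('scene')[:,:,::-1][120:300,200:440]
cv2.imwrite('pics/s9.png',cv2.resize(a,None,fx=3,fy=3))"
```

```text
t 11.7 st [-1.430e+01  1.000e-01  1.142e+02] z [0.469 0.   ] x [ 0.883 -0.006] F [-0.4 -0.7  0.6] wid 0.0297 j [-0.16  0.54  1.94  0.6   0.23  0.74]
turn [ 0.   1.  -0.4] shift [5.4 0.1 3.1]
turn [-0.  -3.  -0.4] shift [-38.6   0.4 -24.8]
```

View pics/s9.png

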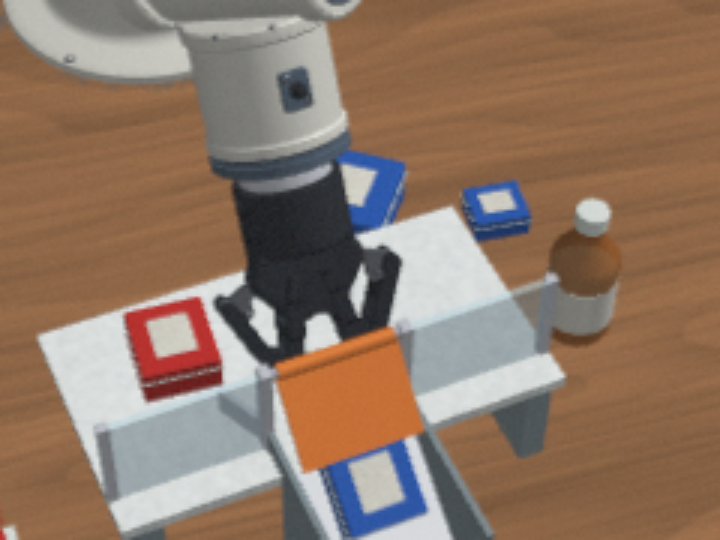

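The box has tipped onto the chute. I'll hold briefly and check that it slides down.

step_arm --moves '[[[0,0,0],[0,0,0],0.35],[[0,0,0],[0,0,0],0.35],[[0,0,0],[0,0,0],0.35],[[0,0,0],[0,0,0],0.35]]'

```text
t: 12.15
position: [0.6003, 0.007, 0.1142]
ee_rot: [-0.016, 0.969, 0.057, 0.241]
contact_force: [-0.4, 0.5, 0.5]
width: 0.0297
```

```bash
python3 -c "
from h import *
a=cams.get_image('scene')[:,:,::-1][160:360,200:440]
cv2.imwrite('pics/s10.png',cv2.resize(a,None,fx=3,fy=3))"
```

View pics/s10.png

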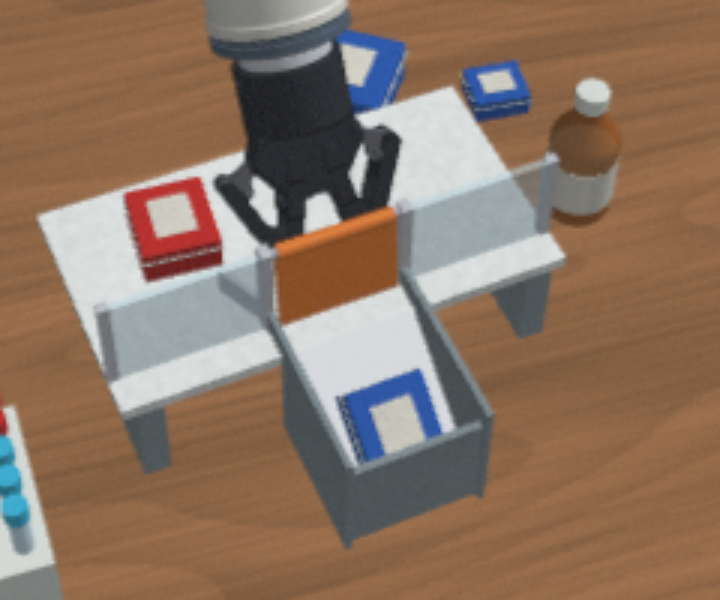

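The box is at the chute's end stop. Drawing the hand back now.

step_arm --moves '[[[0,0,0],[-9,0,-5],0.35],[[0,0,0],[-22,0,-12],0.35],[[0,0,0],[-39,0,-21],0.35],[[0,0,0],[-56,0,-31],0.35],[[0,-8,0],[-73,0,-42],0.35],[[0,-16,0],[-80,0,-60],0.35],[[0,-20,0],[-80,0,-90],0.35],[[0,-20,0],[-80,0,-110],0.35]]'

```text
t: 13.0
position: [0.4837, -0.002, 0.1654]
ee_rot: [-0.023, 0.992, 0.065, 0.109]
contact_force: [-0.8, 2.9, -0.6]
width: 0.0304
```

```bash
python3 -c "
from h import *
stat(); goal(-200,0,260,0,5)
a=cams.get_image('scene')[:,:,::-1][160:360,200:440]
cv2.imwrite('pics/s11.png',cv2.resize(a,None,fx=3,fy=3))"
```

```text
t 13.0 st [-131.5    5.8  165.4] z [0.219 0.033] x [0.976 0.003] F [-0.8  2.9 -0.6] wid 0.0304 j [-0.19  0.35  1.95  0.17  0.65  1.12]
turn [-1.9 -7.7  0.3] shift [ -46.1    2.  -107.4]
```

View pics/s11.png

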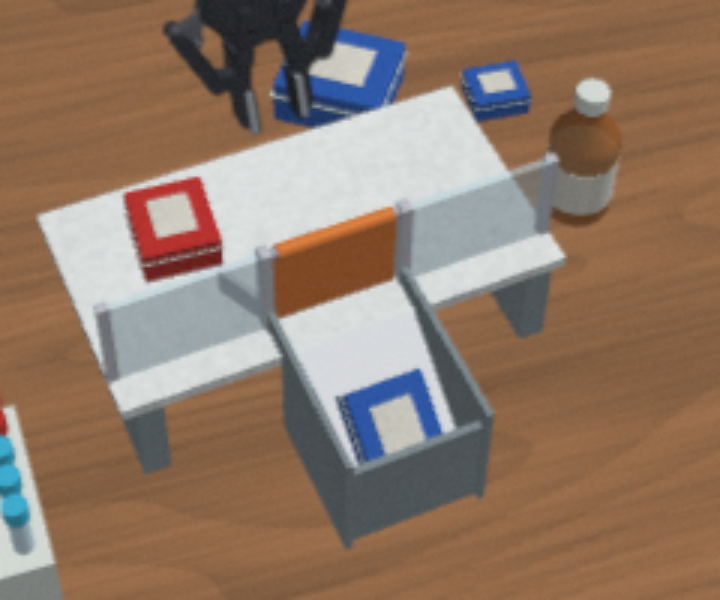

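Flap is hanging shut. I'll raise the hand clear, let things settle, and run the last check.

step_arm --moves '[[[0,-7.7,0],[0,2,-40],0.35],[[0,-7.7,0],[-20,2,-80],0.35],[[0,-7.7,0],[-30,2,-95],0.35],[[0,-7.7,0],[-30,2,-95],0.35],[[0,-7.7,0],[-30,2,-95],0.35],[[0,-7.7,0],[-30,2,-95],0.35],[[0,-7.7,0],[-30,2,-95],0.35],[[0,-7.7,0],[-30,2,-95],0.35]]'

```text
t: 13.85
position: [0.4363, -0.0126, 0.2509]
ee_rot: [-0.02, 0.996, 0.068, 0.045]
contact_force: [0.4, 0.1, -0.1]
width: 0.03
```

```bash
python3 -c "
from h import *
stat()
im=cams.get_image('top');cv2.imwrite('pics/t12.png',im[:,:,::-1])
r,_=color_rect(im,'red',(365,245,45,50),.115);print('red',st([r[0][0]/1e3,r[0][1]/1e3,0]))
r,c=color_rect(im,'blue',(300,150,65,70),.06);print('blue',st([r[0][0]/1e3,r[0][1]/1e3,0]),c)
print('bottle',[d['extent'] for d in cams.search_frame('top','bottle')],'rack',[d['extent'] for d in cams.search_frame('top','tube_rack')],'flap',[d['extent'] for d in cams.search_frame('top','flap')])
a=cams.get_image('scene')
cv2.imwrite('pics/s12.png',a[:,:,::-1])
print([d['extent'] for d in cams.search_frame('scene','flap')])"
```

```text
t 13.85 st [-179.9    1.1  250.9] z [0.093 0.035] x [0.996 0.01 ] F [ 0.4  0.1 -0.1] wid 0.03 j [-0.21  0.19  1.84  0.07  1.03  1.19]
red [-96.05433158 -86.01268587   0.        ]
blue [105.58429333   1.38065336   0.        ] [330.5625  180.59375]
bottle [[203.3, 268.4, 37.8, 26.9]] rack [[445.6, 166.1, 40.0, 66.2], [316.5, 217.8, 46.8, 12.5]] flap [[311.9, 218.0, 45.8, 13.6]]
[[289.9, 231.1, 40.7, 38.1]]
```

View pics/s12.png

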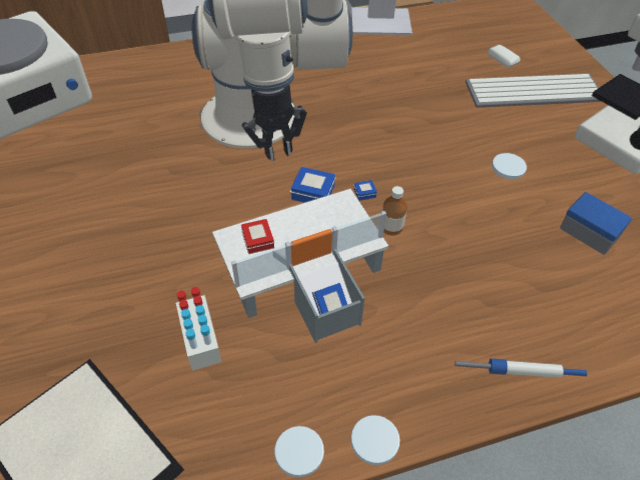

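View pics/t12.png

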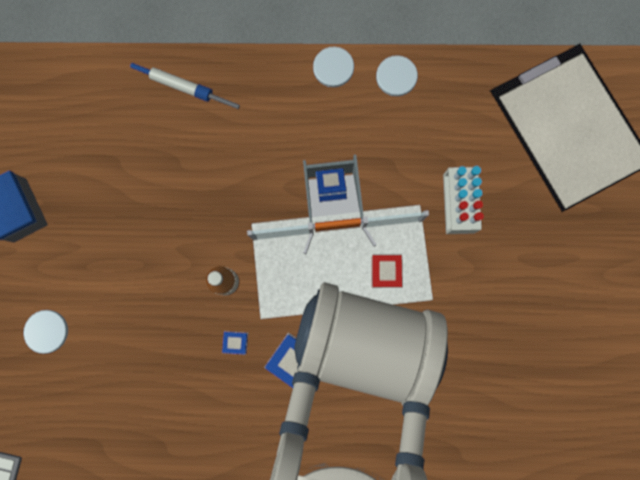

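The blue box is upright at the end stop at (331,183) in the top view. The flap looks the same as at the start, the red box, bottle and rack are unmoved, and the hand is clear.

```bash
python3 -c "
from cell import arm
print(arm.close_job())"
```

```text
the job is handed in; nothing more can be done
None
```

The blue box is at the bottom of the chute and the flap hangs shut. I handed the job in at about 14 s of the 56 s allowed. I pushed the middle-sized blue box sideways onto the hatch line with two part-open fingers. I then pushed it forward through the flap, leaning the hand back to about 28 degrees, until it tipped over the edge and slid to the end stop. After that I drew the hand back and raised it clear.

**Last checks:**
- **Blue box:** it lies upright against the end stop, about 1 mm off the chute's middle.
- **Flap:** it looks the same as at the start in both views. I judged this from the pictures only, as there is no flap-angle reading.
- **Red box:** its measured position changed by less than 0.1 mm.
- **Bottle and rack:** they look unmoved. The network's outlines differ by a few pixels from the start, and its second rack report was really the flap.
- **Force:** the readings I took stayed at or below about 3 N.

**Disagreement:** my first attempt to lean the hand to 28 degrees close to the robot ran into the wrist's limit and drifted about 16 mm sideways in free air. It touched nothing. I started nearly upright instead and added the lean during the push.

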